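# Raise a beeswax cake out of its ring mould and put it on the scale

### The arm

A 6-joint arm with a two-finger parallel gripper is mounted at the origin on the work surface. World frame = base frame: x ahead of the robot, y to its left, z up, the work surface at z = 0. Lengths are in m, angles in rad, forces in N, time in s.
With the tool pointing down it reaches from about 0.4 to 0.925 m from the base axis. Payload 3.4 kg.
Tool frame: the origin (TCP) lies at the very end of the fingers, on their centre line; the grasp point (between the pads) lies arm.pinch_z behind it (arm.pinch_z is the distance from the TCP to the grasp point, in m); z points along the fingers, y is the direction in which the jaws open and shut (so a half turn about z gives the same grasp; the last joint's range is limited). The gripper opens to 85 mm and grips with 20 to 120 N. Pads are 22 mm wide; open, the fingers measure 114 mm over their backs; the gripper's body (76 mm by 85 mm) begins 54 mm behind the grasp point. The pads swing forward as they close: fully open they stand 13 mm farther back than shut.
Start: joints at [-1.28, 0.307, 1.506, -0, 1.328, -0.073], TCP at [0.205, -0.537, 0.231] pointing down, gripper open.
Joint ranges: [-3.12, 3.12], [-1.05, 2.28], [0.14, 2.33], [-1.42, 4.57], [0.1, 2.73], [-2.68, 2.68]. Speed limits (rad/s): [2.57, 2.57, 3.14, 3.14, 3.14, 3.14].

### API

Orientations are given as [roll, pitch, yaw] about the fixed x, y, z axes, in that order (R = Rz(yaw) Ry(pitch) Rx(roll)).
In Python, from plant import telemetry, snapshot, job, arm gives the robot as it stands.
- The arm moves only by the shell command python3 -m jog 'ROWS' [FORCE]. ROWS is JSON, a list that holds one entry, the list of rows, each a list of 7 numbers: the shift along the tool's x, y, z in m, then the turn, a rotation vector about the tool's x, y, z in rad, then the opening, from 0 (shut) to 1 (fully open). In form: [[[x, y, z, ax, ay, az, grip], ...]]. A call has 1 to 5 rows; each row is the pose to reach, as a shift and turn from the pose measured when the call began, along the tool's axes at that moment; what a row does not reach only later rows make up. A row lasts 1/8 s, in which the tool goes at most 62.5 mm and 10.7 degrees, less where a joint would pass 70% of its speed; a pose out of reach is approached as far as the arm can. A call with a gripper value outside its range is refused whole. The fingers move at their own pace and stop on an object; FORCE is the grip in N (left out, the last holds). Time passes only in rows, so rows that repeat a pose let the fingers close. It gives the time, the measured TCP pose, the force and the opening at its end, in the units of the state.
- telemetry.read_state(): the state, without advancing time (a new reading comes with each control period).
- snapshot(name): name is "side" or "top" or "wrist"; returns a dict with "color" (384x512x3 uint8, red, green, blue), "intrinsics" (3x3 intrinsics, pixels), "k1" (the pictures are not rectified: a ray, as slopes to the right and down, at radius r is drawn at 1 + k1 r^2 times it, then the intrinsics apply), "R" (3x3) and "t" (3): a world point X has camera coordinates R X + t. Camera axes: x right, y down, z forward; pixel columns grow to the right and rows downward; lengths in m; the calibration is good to about 2 mm. A picture is of the moment at which its call begins. There is no depth.
- job.job_done(): hands the job in, once; it reports no verdict.
The state is a dict: "time": time; "q": joint angles; "joint_velocities": joint speeds; "joint_efforts": joint torques, N m; "position": TCP position; "eef_rot": TCP orientation; "wrist_force": force on the tool from outside, world axes, zero at the start; "wrist_torque": the same for the moment, N m; "finger_gap": opening from 0.0 (shut) to 1.0 (fully open).
Only numpy, scipy, OpenCV 4.12 (cv2) and the standard library are available. Lean on these libraries where they do the work, as an engineer would, in place of code of your own. Each camera call takes 0.05 s, during which the arm holds its last target. There are 200 camera calls.

### The job

Press down on the flush rubber slide under the stand's carrying handle and slide it all the way towards the ring mould, so that the lifter pushes the loose base with its beeswax cake up through the ring; leave the slide there. Then take the cake from above, lift it clear and set it down upright, without dropping it, in the middle of the scale's pan. Leave the bottle and the jars standing where they are.

Things in the scene. Friction and masses are not known exactly. Their poses are not given: they have to be found in the camera images.
- stand: Demoulding stand, fixed: a wooden block 150 (x) by 350 (y) by 70 mm high with a steel top plate. Origin at the centre of its underside, z up, y along its length. On its top: a slot from y = +5 to +145 mm (x = 0, 46 mm wide, 8 mm deep) in which the rubber slide runs, and an aluminium ring mould centred at y = -110 mm. Above the slot runs the carrying handle, so the slide must be reached with a tool tilted about 30 to 45 degrees, leaning over to the stand's -x (or +x) side.
- handle_mid (a point): Middle of the carrying handle's bar, on the bar's axis: a round steel bar of 16 mm diameter along the stand's y, 115 mm above the slide's face and straight above the slot's middle line. It stands on two 16 mm posts at 87 mm either side of this point.
- slide_top (a point): Centre of the upper face of the rubber slide: a flat pad 45 (stand's x) by 60 mm (stand's y), flush with the steel top, 70 mm above the table; no handle, moved only by friction of something pressed down on it. Axes as the stand's. It moves along the stand's -y.
- slide (a joint): Travel of the rubber slide: 0 m at the slot's end away from the ring, 0.080 m fully home at the slot's end nearest the ring. It starts between 0 and 0.010. It stays where it is left; moving it takes about 4 to 6 N along the slot, so press with about 10 to 20 N. The slide drives a lifter (44 mm disc) under the ring: the lifter rises 0.76 mm per mm of slide, from 3 mm below the stand's top at 0 to 58 mm above it when fully home.
- ring_rim (a point): Centre of the upper rim of the ring mould: ring of 65 mm bore, 71 mm outside diameter, 60 mm high, fixed upright on the stand (rim 130 mm above the table). Axes as the stand's.
- cake_mid (a point): Centre, half-way up, of the loose base with its set beeswax cake, one rigid upright piece, about 0.16 kg: base disc 62 mm diameter and 5 mm thick, on it a wax cylinder 58 mm diameter and 50 mm high; 55 mm high in all, underside 27.5 mm below this point. z is its axis. At the start it stands at the bottom of the ring with its top 5 mm below the rim; with the slide fully home its underside is 2 mm below the rim and all the wax stands clear above it.
- pan (a point): Centre of the upper face of the round steel pan of the counter scale, fixed: pan of 130 mm diameter, its face level, 56 mm above the table. The scale's white body below it is 200 by 170 by 40 mm.
- oil_bottle: Bystander: green oil bottle, 60 mm diameter, 210 mm high, standing; origin at the centre of its underside.
- honey_jar: Bystander: amber honey jar, 76 mm diameter, 100 mm high, standing; origin at the centre of its underside.
- small_jar: Bystander: small amber honey jar, 52 mm diameter, 65 mm high, standing beyond the work; origin at the centre of its underside.

How it is judged:
On the way, in this order (a step that is already met when the one before it is completed fails the run):
1. the slide is fully home and the cake is pushed up out of the ring (value of joint slide above 0.074 m and z of cake_mid in the frame of ring_rim above 0.018 m), for 0.2 s.
2. the cake with its base is lifted clear of the ring (z of cake_mid in the frame of ring_rim above 0.04 m), for 0.1 s.
At the end, for the whole second after the job is handed in: The cake stands upright (within 0.1 rad) and still on its base on the pan, its centre within 30 mm of the pan's centre, and the slide is still home (beyond 0.070 m) (horizontal distance between cake_mid and pan below 0.03 m and z of cake_mid in the frame of pan between 0.022 and 0.033 m and angle between cake_mid's own z axis and vertical below 0.1 rad and linear speed of cake below 0.02 m/s and value of joint slide above 0.07 m); the robot touches nothing.
It fails at once if the cake is dropped (falls freely by more than about 12 mm) (contact force between the fingers and cake below 0.1 N and linear speed of cake above 0.5 m/s).
It fails at once if the bottle or a jar is moved by more than 30 mm or tipped (distance of any of oil_bottle, honey_jar, small_jar from where it was at the start of the episode above 0.03 m or angle between any of oil_bottle, honey_jar, small_jar's own z axis and vertical above 0.4 rad).
It also fails if it takes over 64 s, if anything falls off the work surface, if the arm or the gripper's body presses on something with over 40 N, if the wrist force passes 120 N, or if a joint passes its speed limit or range.

## Working session

There is one attempt and no reset: what is moved stays moved. The work goes in short steps, Python scripts to look and compute and a shell command to move; the robot and the scene stay as the last step left them, time stands still between calls to the robot, and variables do not carry over. Pictures are saved under pics/ and viewed, about 8 in all and at most 12, crops included, and the job is handed in when it is done.

```bash
ls; mkdir -p pics; python3 - <<'E'
from plant import telemetry, snapshot, job, arm
import cv2,numpy as np
s=telemetry.read_state();print(s); print([a for a in dir(arm) if a[0]!='_'],arm.pinch_z)
for n in("top","side"):
    d=snapshot(n);np.savez(f"pics/{n}0.npz",**d);cv2.imwrite(f"pics/{n}0.png",d["color"][:,:,::-1]);print(n,d["intrinsics"],d["k1"],d["R"],d["t"])
E
```

```text
pics
{'time': 0.0, 'q': array([-1.27952746e+00,  3.07544985e-01,  1.50766218e+00, -7.13414551e-06,
        1.32844655e+00, -7.35221678e-02]), 'joint_velocities': array([ 9.62367489e-05, -5.68074398e-04,  8.80478228e-05,  1.70154179e-03,
       -5.22146421e-04, -2.30015703e-03]), 'joint_efforts': array([-2.60891800e-03, -4.57557034e+01, -2.51916879e+01, -5.75927402e-05,
        1.33569757e-02, -1.72154591e-05]), 'position': array([ 0.20489181, -0.5364959 ,  0.23040135]), 'eef_rot': array([-3.13953665e+00, -1.44493749e-04,  3.64792610e-01]), 'wrist_force': array([0.6267933 , 0.48342194, 1.4212138 ]), 'wrist_torque': array([-0.03585847, -0.02353693, -0.05454052]), 'finger_gap': 1.004009851771413}
['IKError', 'pinch_z'] 0.0187
top [[428.7283149    0.         255.1168635 ]
 [  0.         428.7283149  195.13366784]
 [  0.           0.           1.        ]] -0.04608156456837786 [[-0.00599631 -0.99993616  0.00957685]
 [-0.98607495  0.00432098 -0.16624539]
 [ 0.1661934  -0.01044035 -0.98603791]] [-0.00464371  0.65247967  1.51617914]
side [[370.29658103   0.         253.76108501]
 [  0.         370.29658103 187.52647644]
 [  0.           0.           1.        ]] -0.09987757541706328 [[-0.93817638 -0.34611251  0.00558744]
 [-0.25505622  0.68026511 -0.6871577 ]
 [ 0.23403293 -0.64610023 -0.72648681]] [0.61530392 0.26284936 1.11167868]
```

View pics/top0.png

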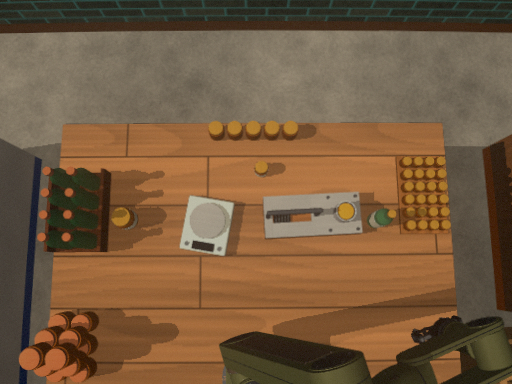

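View pics/side0.png

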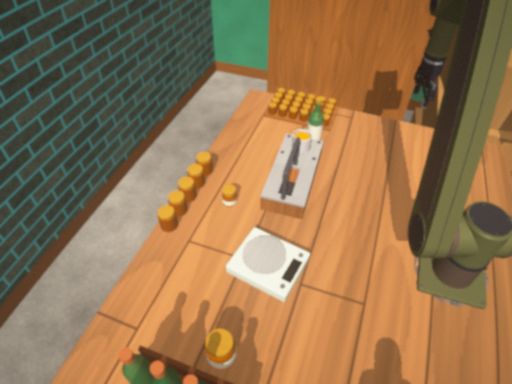

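Top view: the stand is at cols 263–362, rows 192–238, with the ring and cake at (346,211). The dark slide or handle is near (300,214), the pan at (208,221), the green bottle at (380,217) and the small jar at (261,168). The side view shows the same layout. Next I'll take crops and measurements.

```bash
cat > h.py <<'E'
import numpy as np, cv2
from scipy.spatial.transform import Rotation as Ro
def ray(d,uv):
    K=d["intrinsics"];k=float(d["k1"])
    p=cv2.undistortPoints(np.array([[uv]],float),K,np.array([k,0,0,0,0.]))[0,0]
    R=d["R"];c=-R.T@d["t"];return c,R.T@np.r_[p,1]
def onz(d,uv,z):
    c,v=ray(d,uv);return c+v*(z-c[2])/v[2]
def proj(d,X):
    X=np.atleast_2d(X).astype(float);return cv2.projectPoints(X,cv2.Rodrigues(np.array(d["R"]))[0],np.array(d["t"]),d["intrinsics"],np.array([float(d["k1"]),0,0,0,0.]))[0][:,0]
def rot(s): return Ro.from_euler('xyz',s["eef_rot"]).as_matrix()
def delta(s,pos,R):
    "shift and rotvec in tool axes"
    R0=rot(s);return R0.T@(np.array(pos)-s["position"]),Ro.from_matrix(R0.T@R).as_rotvec()
E
python3 - <<'E'
from h import *
t=dict(np.load("pics/top0.npz"));s=dict(np.load("pics/side0.npz"))
a=t["color"][180:250,170:400];b=s["color"][90:225,215:345]
cv2.imwrite("pics/c1.png",cv2.resize(a[:,:,::-1],(791,240),interpolation=cv2.INTER_CUBIC))
cv2.imwrite("pics/c2.png",cv2.resize(b[:,:,::-1],(576,600),interpolation=cv2.INTER_CUBIC))
c=t["color"];hsv=cv2.cvtColor(c,cv2.COLOR_RGB2HSV)
# low-saturation bright areas: stand and scale
m=((hsv[...,1]<60)&(hsv[...,2]>90)).astype(np.uint8);m[:185]=0;m[260:]=0
for ct in cv2.findContours(m,cv2.RETR_EXTERNAL,cv2.CHAIN_APPROX_NONE)[0]:
    if cv2.contourArea(ct)>300: print(cv2.contourArea(ct),cv2.minAreaRect(ct),cv2.boxPoints(cv2.minAreaRect(ct)).tolist())
E
```

```text
2343.0 ((206.47344970703125, 225.0488739013672), (45.811038970947266, 54.00288391113281), 10.124671936035156) [[179.1780242919922, 247.60325622558594], [188.6712188720703, 194.4413299560547], [233.7688751220703, 202.49449157714844], [224.2756805419922, 255.6564178466797]]
3756.0 ((312.2159729003906, 214.64816284179688), (40.91563415527344, 96.12913513183594), 86.76029968261719) [[263.07208251953125, 196.9393310546875], [359.047607421875, 191.50674438476562], [361.35986328125, 232.35699462890625], [265.38433837890625, 237.78958129882812]]
```

View pics/c1.png

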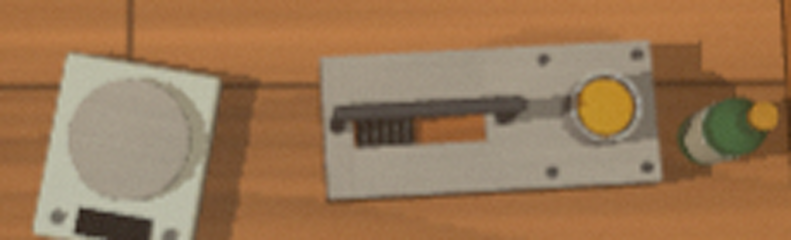

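View pics/c2.png

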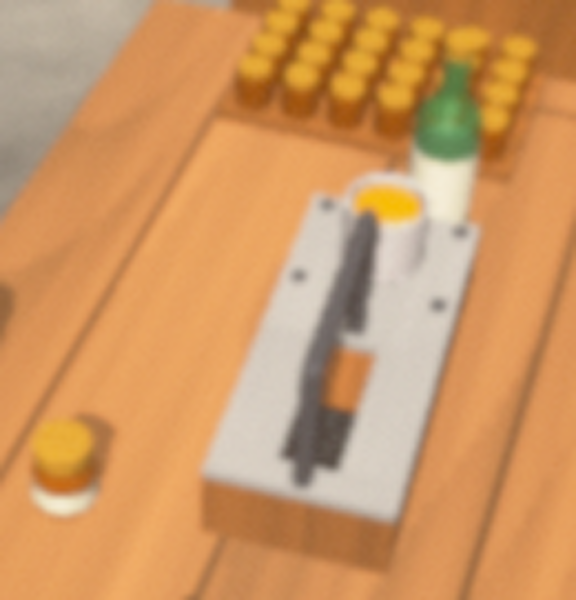

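Crop c1 shows the plate corners at about (320,57), (648,41), (662,183), (328,200). The slide pad is at (355–414, to 146), i.e. the +y end, the cake is at (606,107) and the pan at (130,139). In c2 the bar runs along the stand and the bottle stands just behind the ring.

```bash
python3 - <<'E'
from h import *
t=dict(np.load("pics/top0.npz"));s=dict(np.load("pics/side0.npz"))
f=lambda p:(p[0]/3.439+170-.35,p[1]/3.429+180-.35)
g=lambda p:(p[0]/4.431+215-.4,p[1]/4.444+90-.4)
P=np.array([onz(t,f(p),.07)[:2] for p in[(320,57),(648,41),(662,183),(328,200)]])
print("corners",P.round(4).tolist(),"sides",[np.linalg.norm(P[i]-P[(i+1)%4]).round(4) for i in range(4)])
# model corners: x=+75 far(top of picture), y=+175 left
M=np.array([[.075,.175],[.075,-.175],[-.075,-.175],[-.075,.175]])
c=P.mean(0);H=M.T@(P-c);a=np.arctan2(H[0,1]-H[1,0],H[0,0]+H[1,1]);print("stand",c.round(4),"yaw",a.round(4))
S=lambda x,y:c+np.array([x*np.cos(a)-y*np.sin(a),x*np.sin(a)+y*np.cos(a)])
print("ring pred",S(0,-.11).round(4),"cake seen(top z .125)",onz(t,f((606,107)),.125)[:2].round(4))
hs=cv2.cvtColor(t["color"],cv2.COLOR_RGB2HSV)
m=cv2.inRange(hs,(18,150,120),(32,255,255));m[:200]=0;m[225:]=0;m[:,:330]=0;m[:,360:]=0
ys,xs=np.nonzero(m);print("cake mask",xs.mean(),ys.mean(),len(xs),onz(t,(xs.mean(),ys.mean()),.125)[:2].round(4))
print("side corners",[onz(s,g(p),.07)[:2].round(4).tolist() for p in[(203,473),(318,195),(478,228),(395,520)]],"model",[S(*q).round(4).tolist() for q in M])
print("cake side",onz(s,g((388,204)),.125)[:2].round(4))
for e in [(355,146),(414,143),(487,139)]:
    w=onz(t,f(e),.07)[:2]-c;print("slot edge in stand",(w[0]*np.cos(a)+w[1]*np.sin(a)).round(4),(-w[0]*np.sin(a)+w[1]*np.cos(a)).round(4))
for yy in (.062,-.02):0
print("pan top",onz(t,f((130,139)),.056)[:2].round(4),"pan side",onz(s,(264,254),.056)[:2].round(4))
print("bottle",onz(t,f((697,143)),.0)[:2].round(4))
print("yhat",(S(0,1)-c).round(4),"slot y145",S(0,.145).round(4),"bar mid", S(0,.075).round(4))
E
```

```text
corners [[0.6455, -0.0353], [0.6613, -0.3839], [0.5101, -0.3918], [0.4946, -0.0423]] sides [np.float64(0.3489), np.float64(0.1514), np.float64(0.3498), np.float64(0.1511)]
stand [ 0.5779 -0.2133] yaw 0.0454
ring pred [ 0.5829 -0.3232] cake seen(top z .125) [ 0.5836 -0.3237]
cake mask 345.5609756097561 210.7219512195122 205 [ 0.584  -0.3227]
side corners [[0.6446, -0.0324], [0.6599, -0.383], [0.515, -0.3891], [0.497, -0.0381]] model [[0.6449, -0.0351], [0.6607, -0.3847], [0.5109, -0.3915], [0.495, -0.0419]]
cake side [ 0.585  -0.3242]
slot edge in stand -0.0205 0.1433
slot edge in stand -0.0205 0.0815
slot edge in stand -0.0202 0.0048
pan top [0.5609 0.1653] pan side [0.5612 0.1699]
bottle [ 0.5593 -0.4508]
yhat [-0.0454  0.999 ] slot y145 [ 0.5713 -0.0685] bar mid [ 0.5745 -0.1384]
```

```bash
cat >> h.py <<'E'
C=np.array([.5779,-.2133]);A=.0454;Rs=Ro.from_euler('z',A).as_matrix()
def S(x,y,z): return Rs@[x,y,z]+np.r_[C,0]
def toS(p): return Rs.T@(np.array(p)-np.r_[C,0])
def tilt(th): return Rs@np.array([[np.cos(th),0,np.sin(th)],[0,-1,0],[np.sin(th),0,-np.cos(th)]])
def go(pos,R):
    from plant import telemetry
    s=telemetry.read_state();d,r=delta(s,pos,R)
    print("t",round(s["time"],2),"S",toS(s["position"]).round(4),"F",(Rs.T@s["wrist_force"]).round(1),"gap",round(s["finger_gap"],3),"q",s["q"].round(2),"\n  shift",d.round(4).tolist(),"turn",r.round(3).tolist())
E
python3 -c "
from h import *
go(S(-.12,.10,.20),tilt(.75))"
```

```text
t 0.1 S [-0.3873 -0.306   0.2305] F [ 0.2 -0.4  0.8] gap 1.006 q [-1.28  0.31  1.51 -0.    1.33 -0.07] 
  shift [0.3812, -0.3015, 0.0311] turn [-0.122, 0.744, 0.304]
```

```bash
python3 -m jog '[[[0.04,-0.03,0,-0.02,0.1,0.04,0],[0.09,-0.07,0,-0.05,0.25,0.1,0],[0.14,-0.11,0,-0.07,0.4,0.16,0],[0.19,-0.15,0,-0.09,0.54,0.22,0],[0.23,-0.18,0,-0.11,0.66,0.27,0]]]' 20; python3 -c "
from h import *
go(S(-.12,.10,.20),tilt(.75))"
```

```text
time: 0.72
position: [0.3559, -0.2844, 0.2309]
eef_rot: [3.125, -0.67, 0.086]
wrist_force: [-0.1, 1.0, 0.5]
finger_gap: -0.001
t 0.72 S [-0.225  -0.061   0.2309] F [-0.1  1.   0.5] gap -0.001 q [-1.3   0.04  2.09  0.8   1.01 -0.26] 
  shift [0.0682, -0.158, 0.0908] turn [-0.01, 0.08, 0.032]
```

```bash
python3 -m jog '[[[0.017,-0.04,0.023,0,0.03,0.01,0],[0.034,-0.08,0.045,0,0.05,0.02,0],[0.052,-0.12,0.068,-0.01,0.08,0.03,0],[0.068,-0.158,0.091,-0.01,0.08,0.03,0],[0.068,-0.158,0.091,-0.01,0.08,0.03,0]]]'; python3 -c "
from h import *
go(S(0,.103,.100),tilt(.75))"
```

```text
time: 1.35
position: [0.4531, -0.1127, 0.1985]
eef_rot: [-3.139, -0.748, 0.055]
wrist_force: [-0.1, -0.0, -0.4]
finger_gap: 0.002
t 1.35 S [-0.1201  0.1061  0.1985] F [-0.1 -0.  -0.4] gap 0.002 q [-0.74  0.02  2.32  1.19  0.56 -0.2 ] 
  shift [0.021, 0.0047, 0.1539] turn [-0.009, 0.002, 0.007]
```

```bash
python3 -m jog '[[[0.005,0.001,0.04,-0.002,0,0.002,0],[0.01,0.003,0.08,-0.004,0,0.004,0],[0.016,0.004,0.12,-0.008,0,0.006,0],[0.021,0.005,0.154,-0.009,0,0.007,0],[0.021,0.005,0.154,-0.009,0,0.007,0]]]'; python3 - <<'E'
from h import *
go(S(0,.103,.076),tilt(.75))
from plant import snapshot
d=snapshot("side");cv2.imwrite("pics/s1.png",cv2.resize(d["color"][80:230,200:400,::-1],(800,600),interpolation=cv2.INTER_CUBIC))
E
```

```text
time: 1.98
position: [0.5748, -0.1124, 0.0983]
eef_rot: [-3.14, -0.747, 0.043]
wrist_force: [-0.5, 0.6, 0.8]
finger_gap: -0.002
t 1.98 S [0.0015 0.101  0.0983] F [-0.5  0.6  0.8] gap -0.002 q [-0.49  0.39  2.27  2.04  0.4  -0.91] 
  shift [-0.0163, -0.002, 0.0154] turn [-0.0, 0.003, -0.002]
```

View pics/s1.png

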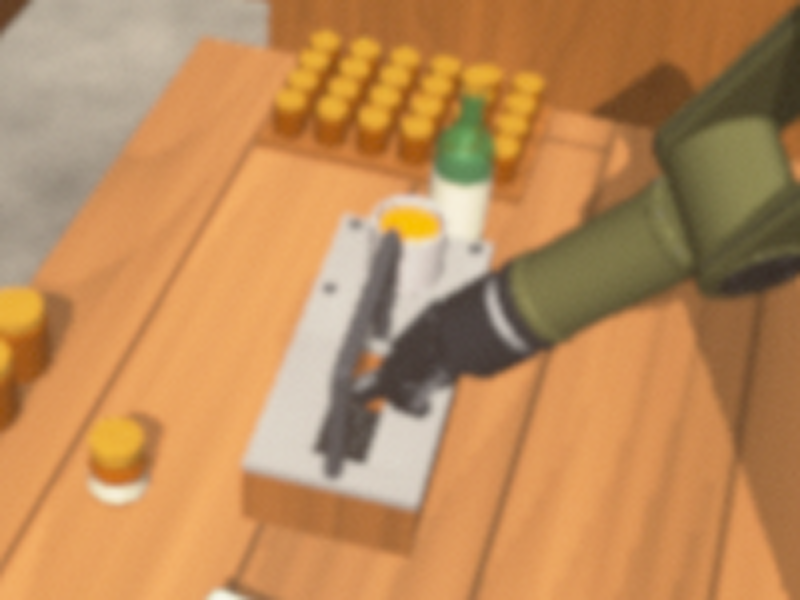

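The picture shows the closed tip under the bar, just above the slide, with the hand clear of the handle. I'll press down next.

```bash
python3 -m jog '[[[-0.006,0,0.006,0,0,0,0],[-0.011,0,0.012,0,0,0,0],[-0.0115,0,0.0124,0,0,0,0],[-0.0123,0,0.0132,0,0,0,0],[-0.0123,0,0.0132,0,0,0,0]]]'; python3 -c "
from h import *
go(S(0,.101,.076),tilt(.75))"
```

```text
time: 2.65
position: [0.5733, -0.1123, 0.0816]
eef_rot: [-3.141, -0.748, 0.044]
wrist_force: [-0.1, -0.1, -0.3]
finger_gap: 0.001
t 2.65 S [0.     0.1011 0.0816] F [-0.1 -0.1 -0.3] gap 0.001 q [-0.49  0.43  2.29  2.17  0.43 -1.05] 
  shift [-0.0038, 0.0001, 0.0041] turn [0.001, 0.002, -0.001]
```

```bash
python3 -m jog '[[[-0.0014,0,0.0015,0,0,0,0],[-0.0028,0,0.003,0,0,0,0],[-0.0028,0,0.003,0,0,0,0]]]'; python3 -c "
from h import *
go(S(0,.101,.074),tilt(.75))"
```

```text
time: 3.02
position: [0.5732, -0.1122, 0.0772]
eef_rot: [-3.141, -0.747, 0.044]
wrist_force: [-0.2, -0.1, 0.3]
finger_gap: 0.004
t 3.02 S [-1.000e-04  1.012e-01  7.720e-02] F [-0.2 -0.1  0.3] gap 0.004 q [-0.49  0.45  2.29  2.2   0.44 -1.08] 
  shift [-0.0021, 0.0002, 0.0024] turn [0.0, 0.003, -0.001]
```

```bash
python3 -m jog '[[[-0.0007,0,0.0007,0,0,0,0],[-0.0014,0,0.0015,0,0,0,0],[-0.0014,0,0.0015,0,0,0,0]]]'; python3 -c "
from h import *
go(S(0,.101,.072),tilt(.75))"
```

```text
time: 3.4
position: [0.5732, -0.1121, 0.0754]
eef_rot: [-3.14, -0.748, 0.043]
wrist_force: [-2.3, 0.5, 3.4]
finger_gap: -0.0
t 3.4 S [-1.000e-04  1.013e-01  7.540e-02] F [-2.3  0.6  3.4] gap -0.0 q [-0.49  0.45  2.3   2.21  0.45 -1.1 ] 
  shift [-0.0023, 0.0003, 0.0026] turn [0.0, 0.002, -0.001]
```

```bash
python3 -m jog '[[[-0.0007,0,0.0007,0,0,0,0],[-0.001,0,0.0011,0,0,0,0],[-0.001,0,0.0011,0,0,0,0]]]'; python3 -c "
from h import *
go(S(0,.101,.072),tilt(.75))"
```

```text
time: 3.78
position: [0.5734, -0.112, 0.0752]
eef_rot: [-3.141, -0.751, 0.043]
wrist_force: [-6.9, -1.4, 12.1]
finger_gap: -0.002
t 3.77 S [1.000e-04 1.014e-01 7.520e-02] F [-6.9 -1.1 12.1] gap -0.002 q [-0.49  0.45  2.3   2.22  0.45 -1.11] 
  shift [-0.0023, 0.0004, 0.0023] turn [0.001, -0.001, -0.002]
```

```bash
python3 -m jog '[[[-0.0014,0.004,0.0015,0,0,0,0],[-0.0014,0.009,0.0015,0,0,0,0],[-0.0014,0.014,0.0015,0,0,0,0],[-0.0014,0.019,0.0015,0,0,0,0],[-0.0014,0.024,0.0015,0,0,0,0]]]'; python3 - <<'E'
from h import *
go(S(0,.101,.072),tilt(.75))
from plant import snapshot
d=snapshot("top");np.savez("pics/t2.npz",**d);cv2.imwrite("pics/t2.png",cv2.resize(d["color"][180:250,250:390,::-1],(800,400),interpolation=cv2.INTER_CUBIC))
E
```

```text
time: 4.4
position: [0.5744, -0.1343, 0.0751]
eef_rot: [-3.139, -0.755, 0.044]
wrist_force: [-9.3, 3.8, 16.2]
finger_gap: -0.001
t 4.4 S [0.0001 0.079  0.0751] F [-9.1  4.3 16.2] gap -0.001 q [-0.55  0.46  2.28  2.12  0.47 -1.06] 
  shift [-0.0022, -0.022, 0.0022] turn [-0.002, -0.005, -0.001]
```

View pics/t2.png

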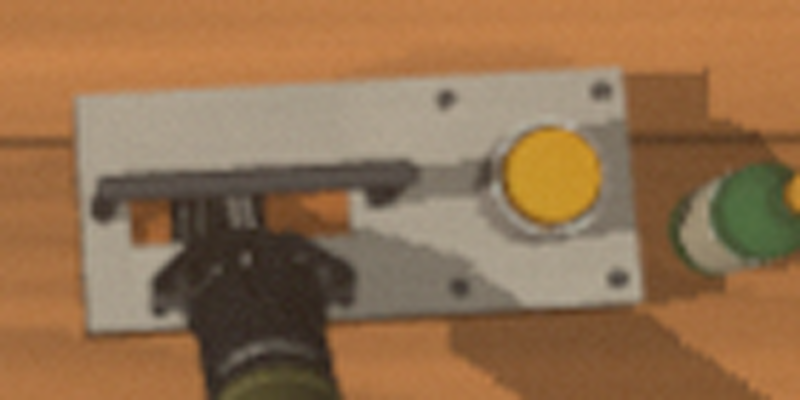

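The slide is following: its trailing gap opened at (135–172, 222) and the cake now stands proud of the rim. I'll continue pushing.

```bash
python3 -m jog '[[[-0.0014,0.006,0.0015,0,0.003,0,0],[-0.0014,0.012,0.0015,0,0.003,0,0],[-0.0014,0.018,0.0015,0,0.003,0,0],[-0.0014,0.024,0.0015,0,0.003,0,0],[-0.0014,0.03,0.0015,0,0.003,0,0]]]'; python3 -c "
from h import *
go(S(0,.0,.0751),tilt(.75))"
```

```text
time: 5.08
position: [0.5758, -0.1632, 0.0752]
eef_rot: [-3.138, -0.762, 0.045]
wrist_force: [-10.3, 3.0, 18.7]
finger_gap: -0.001
t 5.08 S [0.0002 0.0502 0.0752] F [-10.1   3.5  18.7] gap -0.001 q [-0.62  0.47  2.25  2.01  0.49 -1.  ] 
  shift [-0.0001, 0.0502, -0.0002] turn [-0.004, -0.012, -0.0]
```

```bash
python3 -m jog '[[[-0.0013,0.006,0.0013,0,0,0,0],[-0.0013,0.012,0.0013,0,0,0,0],[-0.0013,0.018,0.0013,0,0,0,0],[-0.0013,0.023,0.0013,0,0,0,0],[-0.0013,0.028,0.0013,0,0,0,0]]]'; python3 - <<'E'
from h import *
go(S(0,.0,.0751),tilt(.75))
from plant import snapshot
d=snapshot("top");np.savez("pics/t3.npz",**d);cv2.imwrite("pics/t3.png",cv2.resize(d["color"][180:250,250:390,::-1],(800,400),interpolation=cv2.INTER_CUBIC))
E
```

```text
time: 5.7
position: [0.5771, -0.1889, 0.0753]
eef_rot: [-3.135, -0.767, 0.046]
wrist_force: [-4.7, 9.2, 13.8]
finger_gap: -0.004
t 5.7 S [0.0003 0.0244 0.0753] F [-4.2  9.4 13.8] gap -0.004 q [-0.68  0.48  2.22  1.9   0.51 -0.94] 
  shift [-0.0004, 0.0244, -0.0002] turn [-0.007, -0.017, 0.0]
```

View pics/t3.png

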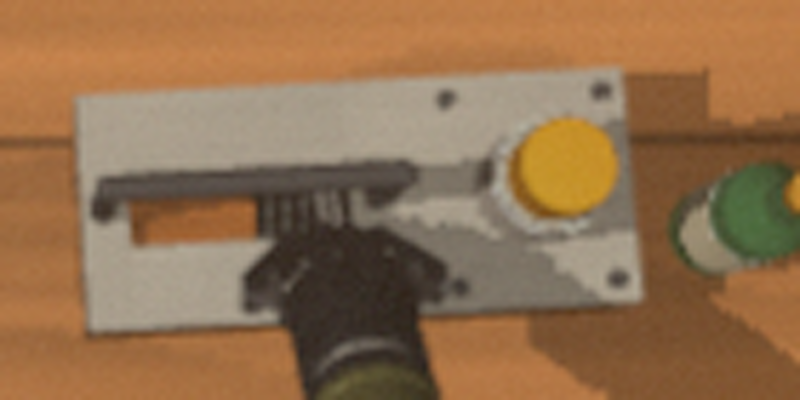

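The pad now reaches the slot's ring end, its trailing edge at (258,236), and the cake is well above the ring. The tangential force rise suggests the stop. I'll give one firmer push to be sure.

```bash
python3 -m jog '[[[-0.0015,0.002,0.0016,0,0,0,0],[-0.0016,0.004,0.0018,0,0,0,0],[-0.0016,0.005,0.0018,0,0,0,0],[-0.0016,0.005,0.0018,0,0,0,0]]]'; python3 - <<'E'
from h import *
go(S(0,.0,.0751),tilt(.75))
from plant import snapshot
d=dict(np.load("pics/t3.npz"));print("trailing edge y",toS(onz(d,(258/5.714+250-.4,236/5.714+180-.4),.07)).round(4))
d=snapshot("top");hs=cv2.cvtColor(d["color"],cv2.COLOR_RGB2HSV)
m=cv2.inRange(hs,(18,150,120),(32,255,255));m[:195]=0;m[225:]=0;m[:,:330]=0;m[:,362:]=0
c=max(cv2.findContours(m,0,1)[0],key=cv2.contourArea);e=cv2.minEnclosingCircle(c);print(e,onz(d,e[0],.183).round(4),S(0,-.11,.183))
E
```

```text
time: 6.25
position: [0.5775, -0.1894, 0.0752]
eef_rot: [-3.129, -0.773, 0.049]
wrist_force: [-10.7, 9.9, 19.0]
finger_gap: 0.0
t 6.25 S [0.0007 0.0239 0.0752] F [-10.3  10.3  19. ] gap 0.0 q [-0.69  0.48  2.22  1.89  0.53 -0.95] 
  shift [-0.0006, 0.0239, -0.0007] turn [-0.014, -0.023, 0.002]
trailing edge y [-0.0197  0.0644  0.07  ]
((348.1111145019531, 208.5), 9.233858108520508) [ 0.5839 -0.3186  0.183 ] [ 0.58289228 -0.32318666  0.183     ]
```

The slide is home: it resisted 10 N without moving, and its trailing edge is at 64 mm (65 mm expected). Now I'll retract along the tool axis.

```bash
python3 -m jog '[[[0.003,0,-0.006,0,0,0,0],[0.003,0,-0.04,0,0,0,0],[0.003,0,-0.08,0,0,0,0],[0.003,0,-0.12,0,0,0,0],[0.003,0,-0.15,0,0,0,0]]]'; python3 -c "
from h import *
go(S(0,-.11,.28),tilt(0))"
```

```text
time: 6.92
position: [0.474, -0.1965, 0.1856]
eef_rot: [-3.131, -0.772, 0.049]
wrist_force: [0.5, -1.1, -0.5]
finger_gap: -0.001
t 6.92 S [-0.103   0.0215  0.1856] F [ 0.5 -1.1 -0.5] gap -0.001 q [-0.92  0.15  2.24  1.23  0.66 -0.39] 
  shift [0.1393, 0.1319, 0.0024] turn [-0.011, -0.772, 0.008]
```

```bash
python3 -m jog '[[[0.035,0.01,-0.035,0,-0.1,0,0],[0.066,0.025,-0.067,0,-0.25,0,0],[0.085,0.06,-0.05,0,-0.42,0,0.5],[0.11,0.095,-0.03,-0.01,-0.6,0,1],[0.139,0.132,0.002,-0.01,-0.77,0.008,1]]]'; python3 - <<'E'
from h import *
go(S(0,-.11,.28),tilt(0))
from plant import snapshot
d=snapshot("wrist");np.savez("pics/w1.npz",**d);cv2.imwrite("pics/w1.png",d["color"][:,:,::-1])
E
```

```text
time: 7.55
position: [0.5795, -0.3235, 0.2849]
eef_rot: [-3.14, -0.157, 0.052]
wrist_force: [0.4, -2.0, 0.7]
finger_gap: 0.64
t 7.55 S [-0.0034 -0.1102  0.2849] F [ 0.4 -2.   0.7] gap 0.64 q [-0.63  0.33  1.34  0.1   1.35  0.87] 
  shift [0.0026, -0.0001, 0.0054] turn [-0.002, -0.157, 0.006]
```

View pics/w1.png

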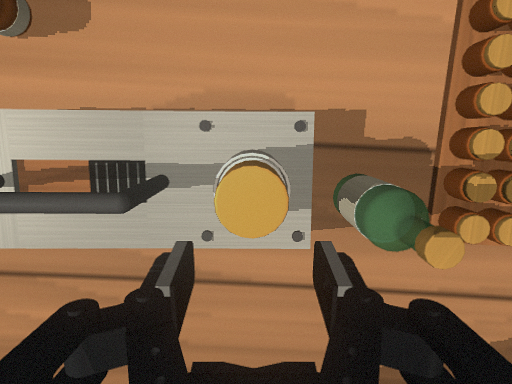

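The wrist view shows the cake's top disc at about (252,200), r 37, standing above the rim, with jaws open around the column. The slide pad is at the slot's ring end, (90–145,176). I'll level the tool and then measure the cake.

```bash
python3 -m jog '[[[0.003,0,0.005,0,-0.157,0.006,1],[0.003,0,0.005,0,-0.157,0.006,1],[0.003,0,0.005,0,-0.157,0.006,1]]]'; python3 - <<'E'
from h import *
go(S(0,-.11,.14),tilt(0))
from plant import snapshot
d=snapshot("wrist");np.savez("pics/w2.npz",**d)
hs=cv2.cvtColor(d["color"],cv2.COLOR_RGB2HSV)
m=cv2.inRange(hs,(15,140,140),(32,255,255));m[:,:150]=0;m[:,330:]=0
c=max(cv2.findContours(m,0,1)[0],key=cv2.contourArea);e=cv2.fitEllipse(c);print(e,onz(d,e[0],.183).round(4),"pred",S(0,-.11,.183).round(4))
x=onz(d,(e[0][0]-e[1][0]/2,e[0][1]),.183);y=onz(d,(e[0][0]+e[1][0]/2,e[0][1]),.183);print("dia",np.linalg.norm(x-y))
E
```

```text
time: 7.98
position: [0.5998, -0.3313, 0.274]
eef_rot: [-3.142, -0.001, 0.047]
wrist_force: [0.0, 0.2, 0.4]
finger_gap: 0.998
t 7.97 S [ 0.0166 -0.1189  0.274 ] F [0.1 0.2 0.4] gap 0.998 q [-0.57  0.44  1.19  0.    1.51  0.96] 
  shift [-0.0167, -0.0089, 0.134] turn [-0.0, -0.001, 0.002]
((238.7091827392578, 210.78575134277344), (70.4109878540039, 76.00455474853516), 100.60994720458984) [ 0.5844 -0.3199  0.183 ] pred [ 0.5829 -0.3232  0.183 ]
dia 0.05200360254883743
```

```bash
python3 - <<'E'
from h import *
from plant import telemetry
go([.5838,-.3222,.195],tilt(0))
d=dict(np.load("pics/w2.npz"));hs=cv2.cvtColor(d["color"],cv2.COLOR_RGB2HSV)
print(hs[210,190:290:4].tolist())
E
```

```text
t 8.03 S [ 0.0159 -0.119   0.2753] F [-0.3  0.3  0.1] gap 1.003 q [-0.57  0.43  1.19  0.    1.51  0.96] 
  shift [-0.0151, -0.01, 0.0803] turn [0.001, -0.003, 0.001]
[[23, 34, 172], [24, 36, 170], [24, 35, 173], [22, 157, 203], [19, 162, 205], [19, 164, 200], [19, 168, 199], [19, 162, 203], [20, 167, 201], [19, 165, 202], [19, 163, 206], [19, 169, 202], [19, 168, 200], [19, 166, 204], [19, 166, 206], [19, 171, 201], [19, 168, 204], [19, 167, 202], [19, 167, 203], [19, 165, 202], [19, 165, 203], [18, 166, 203], [22, 42, 153], [19, 35, 175], [22, 34, 172]]
```

```bash
python3 -m jog '[[[-0.008,-0.005,0.005,0,0,0,1],[-0.015,-0.0105,0.02,0,0,0,1],[-0.015,-0.0105,0.05,0,0,0,1],[-0.015,-0.0105,0.08,0,0,0,1],[-0.015,-0.0105,0.08,0,0,0,1]]]'; python3 - <<'E'
from h import *
go([.5838,-.3217,.141],tilt(0))
from plant import snapshot
d=snapshot("wrist");np.savez("pics/w3.npz",**d);cv2.imwrite("pics/w3.png",d["color"][:,:,::-1])
E
```

```text
time: 8.65
position: [0.5804, -0.3203, 0.1943]
eef_rot: [-3.14, 0.001, 0.046]
wrist_force: [-0.5, -0.2, -0.6]
finger_gap: 1.002
t 8.65 S [-0.0024 -0.107   0.1943] F [-0.5 -0.2 -0.6] gap 1.002 q [-0.57  0.46  1.36  0.    1.33  0.96] 
  shift [0.0034, 0.0017, 0.0533] turn [-0.002, 0.001, 0.0]
```

View pics/w3.png

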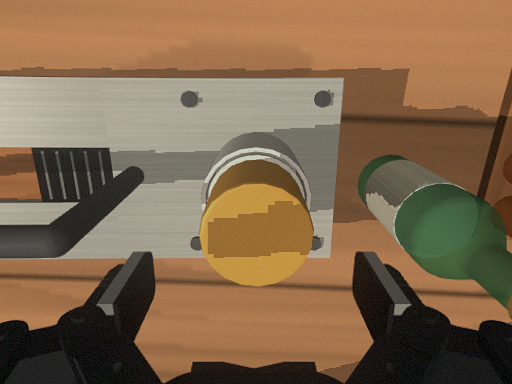

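The cake's top disc is at about (257,231), r 56, centred between the jaws (inner edges 154 and 355). I'll check the offset and descend.

```bash
python3 -c "
from h import *
d=dict(np.load('pics/w3.npz'));print(onz(d,(257,230),.183),onz(d,(201,230),.183),onz(d,(313,230),.183),onz(d,(257,286),.183))"
python3 -m jog '[[[0.002,0.001,0.01,0,0,0,1],[0.0034,0.001,0.022,0,0,0,1],[0.0034,0.001,0.035,0,0,0,1],[0.0034,0.001,0.045,0,0,0,1],[0.0034,0.001,0.045,0,0,0,1]]]'; python3 -c "
from h import *
go([.5838,-.3217,.141],tilt(0))"
```

```text
[ 0.58707347 -0.32046902  0.183     ] [ 0.58579953 -0.29262826  0.183     ] [ 0.58839087 -0.34827796  0.183     ] [ 0.55490603 -0.32203747  0.183     ]
time: 9.32
position: [0.5847, -0.3214, 0.1493]
eef_rot: [-3.14, 0.0, 0.046]
wrist_force: [-0.2, 1.0, -0.0]
finger_gap: 1.003
t 9.32 S [ 0.0018 -0.1083  0.1493] F [-0.2  1.  -0. ] gap 1.003 q [-0.57  0.5   1.41  0.    1.24  0.96] 
  shift [-0.0009, 0.0003, 0.0083] turn [-0.001, 0.0, 0.0]
```

```bash
python3 -m jog '[[[-0.001,0,0.006,0,0,0,1],[-0.001,0,0.011,0,0,0,1],[-0.001,0,0.011,0,0,0,1]]]'; python3 -m jog '[[[0,0,0,0,0,0,0.5],[0,0,0,0,0,0,0.5],[0,0,0,0,0,0,0.4],[0,0,0,0,0,0,0.3],[0,0,0,0,0,0,0.3]]]' 35; python3 -c "
from h import *
go([.5838,-.3217,.25],tilt(0))"
```

```text
time: 9.7
position: [0.5834, -0.3213, 0.1378]
eef_rot: [-3.14, 0.001, 0.046]
wrist_force: [-0.3, -0.6, 0.4]
finger_gap: 1.002
time: 10.32
position: [0.5835, -0.3214, 0.138]
eef_rot: [-3.14, 0.001, 0.046]
wrist_force: [0.0, -0.8, 0.7]
finger_gap: 0.669
t 10.32 S [ 0.0007 -0.1082  0.138 ] F [-0.  -0.8  0.7] gap 0.669 q [-0.57  0.51  1.42  0.    1.21  0.96] 
  shift [0.0002, 0.0002, -0.112] turn [-0.002, 0.001, 0.0]
```

```bash
python3 -m jog '[[[0,0,0,0,0,0,0.2],[0,0,-0.005,0,0,0,0.2],[0,0,-0.015,0,0,0,0.2],[0,0,-0.03,0,0,0,0.2],[0,0,-0.045,0,0,0,0.2]]]' 45;  python3 -m jog '[[[0,0,-0.03,0,0,0,0.2],[0,0,-0.06,0,0,0,0.2],[0,0,-0.08,0,0,0,0.2],[0,0,-0.08,0,0,0,0.2]]]'; python3 - <<'E'
from h import *
go([.561,.1665,.22],tilt(0))
from plant import snapshot
d=snapshot("side");np.savez("pics/s2.npz",**d);cv2.imwrite("pics/s2.png",cv2.resize(d["color"][80:290,200:480,::-1],(800,600),interpolation=cv2.INTER_CUBIC))
E
```

```text
time: 10.95
position: [0.5838, -0.3216, 0.1845]
eef_rot: [-3.141, -0.0, 0.046]
wrist_force: [-0.1, -0.4, -1.1]
finger_gap: 0.674
time: 11.45
position: [0.585, -0.3224, 0.2679]
eef_rot: [3.139, -0.005, 0.046]
wrist_force: [0.1, 0.0, -0.5]
finger_gap: 0.668
t 11.45 S [ 0.0022 -0.1094  0.2679] F [ 0.1  0.  -0.5] gap 0.668 q [-0.57  0.41  1.25  0.    1.48  0.96] 
  shift [-0.0019, -0.4896, 0.0467] turn [0.002, -0.005, 0.0]
```

View pics/s2.png

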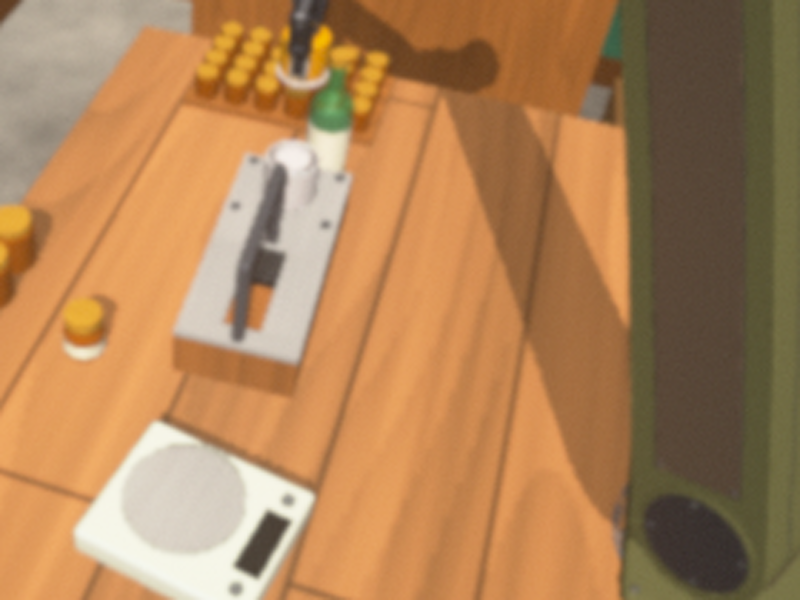

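The cake and its base (white disc at (303,75)) are held level above the empty ring, and the slide is still home at (265,265). The pan is at (183,498), consistent with the earlier measurement. Next I'll carry the cake over.

```bash
python3 -m jog '[[[0,-0.01,0,0,0,0,0.2],[0,-0.03,0,0,0,0,0.2],[0,-0.06,0,0,0,0,0.2],[-0.001,-0.1,0,0,0,0,0.2],[-0.001,-0.14,0,0,0,0,0.2]]]';  python3 -m jog '[[[0,-0.04,0,0,0,0,0.2],[0,-0.08,0,0,0,0,0.2],[0,-0.12,0,0,0,0,0.2],[0,-0.16,0,0,0,0,0.2],[0,-0.2,0,0,0,0,0.2]]]'; python3 - <<'E'
from h import *
go([.561,.1675,.20],tilt(0))
E
```

```text
time: 12.12
position: [0.5758, -0.1794, 0.2651]
eef_rot: [-3.141, -0.001, 0.046]
wrist_force: [-0.5, 0.3, -0.5]
finger_gap: 0.67
time: 12.75
position: [0.5651, 0.0231, 0.2646]
eef_rot: [-3.14, 0.001, 0.047]
wrist_force: [0.3, 0.2, -1.9]
finger_gap: 0.667
t 12.75 S [-0.0021  0.2367  0.2646] F [ 0.3  0.2 -1.9] gap 0.667 q [-0.03  0.27  1.47  0.    1.4   1.49] 
  shift [0.0027, -0.1443, 0.0649] turn [-0.002, 0.001, 0.002]
```

```bash
python3 -m jog '[[[0,-0.04,0,0,0,0,0.2],[0.001,-0.08,0.01,0,0,0,0.2],[0.002,-0.115,0.03,0,0,0,0.2],[0.003,-0.135,0.05,0,0,0,0.2],[0.003,-0.144,0.065,0,0,0,0.2]]]';  python3 -m jog '[[[0,0,0,0,0,0,0.2],[0,0,0,0,0,0,0.2]]]'; python3 - <<'E'
from h import *
go([.561,.1675,.20],tilt(0))
from plant import snapshot
d=snapshot("wrist");np.savez("pics/w4.npz",**d);cv2.imwrite("pics/w4.png",d["color"][:,:,::-1])
E
```

```text
time: 13.38
position: [0.5594, 0.1691, 0.1984]
eef_rot: [-3.14, 0.003, 0.049]
wrist_force: [-0.0, -0.2, -1.5]
finger_gap: 0.671
time: 13.62
position: [0.5594, 0.1687, 0.1986]
eef_rot: [-3.14, 0.003, 0.049]
wrist_force: [-0.9, 0.6, -1.1]
finger_gap: 0.669
t 13.62 S [-0.0012  0.3825  0.1986] F [-0.9  0.6 -1.1] gap 0.669 q [0.22 0.35 1.53 0.   1.27 1.74] 
  shift [0.0016, 0.0013, -0.0014] turn [-0.001, 0.003, 0.004]
```

View pics/w4.png

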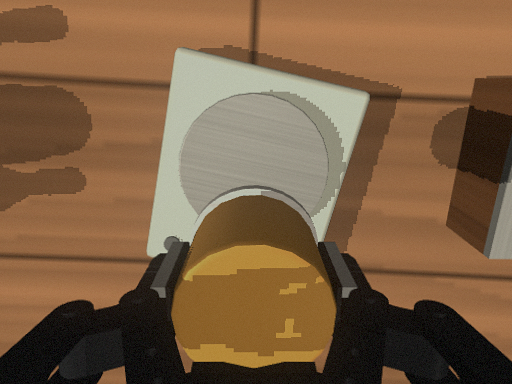

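The wrist view shows the pan circle at about (254,167), r 74, with the cake held level between the pads. Cross-checking the pan centre against this and descending to near contact.

```bash
python3 -c "
from h import *
d=dict(np.load('pics/w4.npz'));print(onz(d,(254,167),.056),onz(d,(254,93),.056),onz(d,(180,167),.056),onz(d,(328,167),.056))"
python3 -m jog '[[[0.001,0.001,0.02,0,0,0,0.2],[0.0015,0.001,0.05,0,0,0,0.2],[0.0015,0.001,0.08,0,0,0,0.2],[0.0015,0.001,0.105,0,0,0,0.2],[0.0015,0.001,0.118,0,0.002,0.002,0.2]]]';python3 -m jog '[[[0,0,0,0,0,0,0.2],[0,0,0.002,0,0,0,0.2]]]'; python3 - <<'E'
from h import *
go([.561,.1675,.066],tilt(0))
E
```

```text
[0.56376752 0.16985753 0.056     ] [0.62523029 0.17292475 0.056     ] [0.56056848 0.23365621 0.056     ] [0.56690267 0.10610558 0.056     ]
time: 14.3
position: [0.5613, 0.1669, 0.0805]
eef_rot: [-3.14, 0.0, 0.045]
wrist_force: [0.6, -0.2, -1.2]
finger_gap: 0.668
time: 14.55
position: [0.5626, 0.1668, 0.0797]
eef_rot: [-3.14, -0.002, 0.045]
wrist_force: [0.2, 0.1, -1.2]
finger_gap: 0.667
t 14.55 S [0.0019 0.3805 0.0797] F [ 0.2  0.1 -1.2] gap 0.667 q [0.22 0.47 1.67 0.   1.   1.74] 
  shift [-0.0016, -0.0007, 0.0137] turn [-0.002, -0.002, -0.0]
```

Three pan measurements agree to a few mm. I'll creep down to contact.

```bash
python3 -m jog '[[[0,0,0.003,0,0,0,0.2],[0,0,0.006,0,0,0,0.2],[0,0,0.009,0,0,0,0.2],[0,0,0.011,0,0,0,0.2],[0,0,0.011,0,0,0,0.2]]]';python3 -m jog '[[[0,0,0.001,0,0,0,0.2],[0,0,0.002,0,0,0,0.2],[0,0,0.002,0,0,0,0.2]]]'; python3 - <<'E'
from h import *
go([.561,.1675,.066],tilt(0))
E
```

```text
time: 15.18
position: [0.5624, 0.1669, 0.0685]
eef_rot: [-3.14, -0.002, 0.045]
wrist_force: [1.0, -0.3, -1.9]
finger_gap: 0.664
time: 15.55
position: [0.5624, 0.1668, 0.0665]
eef_rot: [-3.14, -0.002, 0.045]
wrist_force: [-0.0, -0.0, -0.9]
finger_gap: 0.669
t 15.55 S [0.0018 0.3805 0.0665] F [-0.  -0.  -0.9] gap 0.669 q [0.22 0.49 1.69 0.   0.97 1.74] 
  shift [-0.0014, -0.0007, 0.0005] turn [-0.002, -0.002, -0.0]
```

```bash
python3 -m jog '[[[0,0,0.001,0,0,0,0.2],[0,0,0.0015,0,0,0,0.2],[0,0,0.0015,0,0,0,0.2]]]'; python3 - <<'E'
from h import *
go([.561,.1675,.066],tilt(0))
E
```

```text
time: 15.92
position: [0.5625, 0.1669, 0.0664]
eef_rot: [-3.14, -0.003, 0.045]
wrist_force: [-2.5, -0.8, 8.3]
finger_gap: 0.664
t 15.93 S [0.0019 0.3805 0.0664] F [-2.6 -0.7  8.3] gap 0.664 q [0.22 0.49 1.69 0.   0.97 1.74] 
  shift [-0.0015, -0.0007, 0.0004] turn [-0.002, -0.003, -0.0]
```

Contact at 8 N and TCP z 66.4 mm, as predicted. Releasing.

```bash
python3 -m jog '[[[0,0,0,0,0,0,0.7],[0,0,0,0,0,0,0.8],[0,0,0,0,0,0,1],[0,0,0,0,0,0,1],[0,0,0,0,0,0,1]]]'; python3 -m jog '[[[0,0,-0.01,0,0,0,1],[0,0,-0.03,0,0,0,1],[0,0,-0.06,0,0,0,1],[0,0,-0.1,0,0,0,1],[0,0,-0.14,0,0,0,1]]]';python3 -m jog '[[[-0.03,0,-0.04,0,0,0,1],[-0.06,0,-0.04,0,0,0,1],[-0.09,0,-0.04,0,0,0,1],[-0.09,0,-0.04,0,0,0,1]]]'; python3 - <<'E'
from h import *
from plant import snapshot
W=[]
for n in("top","side"):
    d=snapshot(n);W.append(cv2.resize(d["color"][180:270,170:400] if n=="top" else d["color"][85:310,150:400],(400,157) if n=="top" else (400,360),interpolation=cv2.INTER_CUBIC))
    hs=cv2.cvtColor(d["color"],cv2.COLOR_RGB2HSV);m=cv2.inRange(hs,(15,140,120),(32,255,255))
    b=proj(d,[.5625,.167,.111])[0].astype(int);k=np.zeros_like(m);cv2.circle(k,b.tolist(),22,255,-1);m&=k
    c=max(cv2.findContours(m,0,1)[0],key=cv2.contourArea);e=cv2.minEnclosingCircle(c);print(n,e,onz(d,e[0],.111).round(4))
cv2.imwrite("pics/f.png",np.vstack(W)[:,:,::-1])
E
```

```text
time: 16.55
position: [0.5625, 0.1668, 0.0662]
eef_rot: [-3.14, -0.002, 0.045]
wrist_force: [0.2, 0.0, 0.0]
finger_gap: 1.001
time: 17.18
position: [0.562, 0.1666, 0.208]
eef_rot: [-3.14, -0.003, 0.045]
wrist_force: [0.8, -0.3, -0.1]
finger_gap: 1.002
time: 17.68
position: [0.4697, 0.1623, 0.2487]
eef_rot: [-3.14, -0.002, 0.046]
wrist_force: [0.5, 0.2, -0.3]
finger_gap: 0.999
top ((208.0, 217.5), 7.159010887145996) [0.5643 0.1579 0.111 ]
side ((264.5, 246.5), 12.020915031433105) [0.5577 0.1802 0.111 ]
```

View pics/f.png

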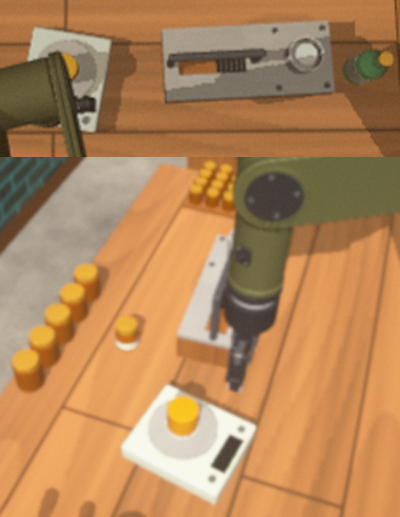

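The cake stands upright in the middle of the pan (182,415), the slide is home at the slot's ring end, and the bottle and jars are untouched. The numeric circle fits are biased by the arm's occlusion (top) and by the cake's visible side wall (side). Handing in.

```bash
python3 -c "
from plant import job,telemetry
print(telemetry.read_state()['wrist_force']);print(job.job_done())"
```

```text
[ 0.81617873  0.50984238 -0.06196111]
the job is handed in; nothing more can be done
None
```

The job is handed in at about 18 s of the 64 s allowed. I pressed the slide with a closed gripper tilted 43° and pushed it home. I then took the cake by its wax from above, carried it over and lowered it onto the pan until it touched, before releasing it and backing off.

**Slide:** it resisted about 10 N without moving further. Its trailing edge measured 64 mm along the stand, against 65 mm expected for fully home, and it looked unmoved in the last picture.

**Cake:** it met the pan at the expected height, with 8 N on the wrist. It was released with the gripper at (0.5625, 0.167). Three estimates of the pan's centre lie within about 4 mm of that point. In the last side picture it stands upright in the middle of the pan, and nothing is touching the robot.

**Bystanders:** the bottle and the small jar are where they were. The honey jar was outside the last crop, but the arm never went near it.

**Checks that disagreed:** the final automatic circle fits of the cake on the pan gave (0.564, 0.158) from the top view and (0.558, 0.180) from the side view, up to about 14 mm off. The arm partly hid the cake in the first, and the cake's side wall was included in the second. Both would still be inside the 30 mm limit, so I relied on the gripper's position and the picture.

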